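# Close a packed layer and show the next watch head to the inspection camera

### The job

Watch heads are being packed in layers: lay the yellow separator sheet, ridge up, flat into the grey packing tray on top of the two heads already there and let go of it. Then take the next watch head out of the work holder and show its dial to the inspection camera: centred in front of the lens, square to it, about 80 mm away, with one pair of lugs pointing up and the other down along the slope of the camera face. Finish while still holding it there in the gripper; do not touch the camera, and leave the tin, dust bell and loupe where they stand.

Things in the scene. Friction and masses are not known exactly. Their poses are not given: they have to be found in the camera images.
- packing_tray: Fixed grey open tray, 96 x 136 mm outside (x by y), 88 x 128 mm inside, walls 30 mm high. Origin: centre of the underside; z up. Two watch heads lie face down in it at y = +30 and -30 mm; their backs and four foam corner rests form a level layer 20.5 mm above the origin. The separator belongs on it, inside the walls, with 4 mm play all round.
- separator: Loose yellow sheet, 80 x 120 x 4 mm (x by y by z), 60 g, lying flat; a desk lamp stands high behind it. On its middle stands a grip ridge along x: 40 mm long, 10 mm thick across y, top 27 mm above the origin; the ridge's foot (46 x 16 mm) rises to 6.5 mm. Origin: centre of the underside; z up. It fits the tray either way round (half a turn).
- work_holder: Fixed black base 78 x 60 x 8 mm with a round post (seat 27 mm across) that carries the watch head 30 mm above the worktop, and two brass pins 7 mm thick at x = +27 and -27 mm, 36 mm tall, that stand between the lugs with some 3 to 5 mm play; lift the head straight up. Origin: centre of the underside; z up.
- watch_head: Loose steel watch head, no strap, about 90 g, dial down on the work holder. 41 mm wide over two flat flanks (y = +20.5, -20.5 mm; 26 mm long, 2 to 9 mm above the origin): grip it there. 53 mm long over its two pairs of lugs (along x), 11.5 mm thick. Origin: centre of the dial side; z runs from dial to case back, so up at the start.
- case_back (a point): Centre of the watch head's case back, 11.5 mm from its origin along its z.
- inspection_camera: Fixed camera on a grey round foot 76 mm across; total height about 105 mm. Origin: centre of the foot's underside; at yaw 0 its head leans and looks up towards the robot (-x). It carries the camera head.
- camera_head: Black camera head, ring light 56 mm across. Origin: centre of the lens front, 90 mm above the worktop. z: viewing axis out of the lens, 30 degrees off vertical; x: up the slope of the lens plane; y level. Dial centre belongs at x = y = 0, z = 80 mm, the watch head's z along the camera's z (dial to the lens), its lugs (its x) along the camera's x, either way round.
- tin: Bystander: round aluminium tin, 62 mm across, 17 mm high. Origin: centre of its underside.
- glass_bell: Bystander: dust bell, 80 mm across, 60 mm high. Origin: centre of its underside.
- eye_loupe: Bystander: black eye loupe, 38 mm across, 33 mm high. Origin: centre of its underside.
Mind the look-alikes: they are no part of the job. What is shaped like the watch_head but red or turquoise is not meant.

How it is judged:
On the way, in this order (a step that is already met when the one before it is completed fails the run):
1. the separator lies flat in the packing tray on the first layer, let go (x of separator in the frame of packing_tray between -0.008 and 0.008 m and y of separator in the frame of packing_tray between -0.008 and 0.008 m and z of separator in the frame of packing_tray between 0.0175 and 0.0235 m and angle between separator's own z axis and vertical below 0.05 rad and contact force between separator and the fingers below 0.1 N), for 0.2 s.
2. the watch head is lifted out of the work holder in the gripper (z of watch_head in the frame of work_holder above 0.06 m and contact force between watch_head and the fingers above 0.5 N), for 0.2 s.
At the end, for the whole second after the job is handed in: Separator flat on the layer in the tray, within 8 mm of centre, let go. Gripper holds the head still (over 1 N, no other support), dial to the lens: within 10 mm of the axis in x and y, 70 to 90 mm away, square within 0.14 rad, lugs along the slope within 0.17 rad either way round (all of step 1 and x of watch_head in the frame of camera_head between -0.01 and 0.01 m and y of watch_head in the frame of camera_head between -0.01 and 0.01 m and z of watch_head in the frame of camera_head between 0.07 and 0.09 m and z of case_back in the frame of camera_head above 0.08 m and angle between the z axis of watch_head and the z axis of camera_head, either way round below 0.14 rad and angle between the x axis of watch_head and the x axis of camera_head, either way round below 0.17 rad and contact force between watch_head and the fingers above 1 N and contact force between watch_head and inspection_camera below 0.1 N and contact force between watch_head and work_holder below 0.1 N and linear speed of watch_head below 0.02 m/s and angular speed of watch_head below 0.15 rad/s); the arm keeps its last pose, push and grip.
It fails at once if the tin is moved by more than 20 mm (distance of tin from where it was at the start of the episode above 0.02 m).
It fails at once if the dust bell is moved by more than 20 mm (distance of glass_bell from where it was at the start of the episode above 0.02 m).
It fails at once if the loupe is moved by more than 20 mm (distance of eye_loupe from where it was at the start of the episode above 0.02 m).
It fails at once if the camera is touched (contact force between any of the arm, the fingers, watch_head and inspection_camera above 1 N).
It also fails if it takes over 58 s, if anything falls off the work surface, if the arm or the gripper's body presses on something with over 40 N, if the wrist force passes 120 N, or if a joint passes its speed limit or range.

### The arm

A 7-joint arm with a two-finger parallel gripper is mounted at the origin on a cart in front of the work surface, level with it; the furniture and walls round the work are solid. World frame = base frame: x ahead of the robot, y to its left, z up, the work surface at z = 0. Lengths are in m, angles in rad, forces in N, time in s.
With the tool pointing down it reaches from about 0.4 to 0.875 m from the base axis. Payload 19.3 kg.
Tool frame: the origin (TCP) lies midway between the tips of the shut fingers; the grasp point (between the pads) lies 19 mm behind it; x points along the fingers, y is the direction in which the jaws open and shut, and the axes are right-handed (so a half turn about x gives the same grasp; the last joint's range is limited). The gripper opens to 85 mm and grips with 20 to 120 N. Pads are 22 mm wide; open, the fingers measure 114 mm over their backs; the gripper's body (76 mm by 85 mm) begins 54 mm behind the grasp point. The pads swing forward as they close: fully open they stand 13 mm farther back than shut.
Start: joints at [-1.359, 0.521, -0.036, 1.599, 0.021, 1.021, -0.113], TCP at [0.174, 0.6, 0.231] pointing down, gripper open.
Joint ranges: [-2.91, 2.91], [-0.3, 2.13], [-1.5, 1.42], [0.17, 2.43], [-1.26, 4.41], [0.16, 1.93], [-2.52, 2.52]. Speed limits (rad/s): [1.89, 1.89, 2.39, 2.39, 3.01, 3.01, 3.01].

### API

Orientations are given as [roll, pitch, yaw] about the fixed x, y, z axes, in that order (R = Rz(yaw) Ry(pitch) Rx(roll)).
In Python, from workcell import bot gives the robot as it stands. The module is installed in compiled form; this text tells all that it offers.
- The arm moves only by the tool servo_tool, never from a script. Its argument "targets" is a list of rows, each an object of numbers: "x", "y", "z": the shift along the tool's x, y, z as a fraction of full scale; "wx", "wy", "wz": the turn, a rotation vector about the tool's x, y, z as a fraction of full scale. A call has 1 to 12 rows; each row is the pose to reach, as a shift and turn from the pose measured when the call began, along the tool's axes at that moment, turning the shorter way round; what a row does not reach only later rows make up. Full scale, the value 1, is 40 cm for a shift and 360 degrees for a turn. A row lasts 1/8 s, in which the tool goes at most 62.5 mm and 10.7 degrees, less where a joint would pass 70% of its speed; a pose out of reach is approached as far as the arm can. A call with a number of a shift or a turn outside -1 to 1 is refused whole. A call with a gripper value outside its range is refused whole. "grip" is the gripper command: -1 is shut, 1 is fully open, values between are in proportion, set as the call begins (left out, the last holds). The fingers move at their own pace and stop on an object; "squeeze" is the grip in N (left out, the last holds). Time passes only in rows, so rows that repeat a pose let the fingers close. It gives the time, the measured TCP pose, the force and the opening at its end, in the units of the state.
- bot.observe(): the state, without advancing time (a new reading comes with each control period).
- bot.grab_frame(name): name is "scene" or "side" or "wrist"; returns (picture, depth): 480x640x3 uint8, red, green, blue; 480x640 float32, m along the optical axis (not along the pixel's ray), 0 where there is no reading.
- bot.get_calibration(name): a dict with "intrinsics" (3x3 intrinsics, pixels), "R" (3x3) and "t" (3): a world point X has camera coordinates R X + t. Camera axes: x right, y down, z forward; pixel columns grow to the right and rows downward; lengths in m; the calibration is good to about 2 mm. A picture is of the moment at which its call begins: read the wrist's pose just before it. get_calibration takes no time and is no camera call; for the wrist camera it gives the pose at the moment of the call.
- bot.job_done(): hands the job in, once; it reports no verdict.
Trained networks look in the newest picture that a camera, given by its name, has taken for a name from the list of things; names that differ only in an ending like _2 or _b are one class to them, and where a whole thing is asked for, a point or a joint stands for the part that bears it (a point fixed in the world has none). Each returns a list of dicts, best first, with "confidence" (0 to 1); they miss things now and then, are a little off and sometimes report something else, mostly with a low value. They report only what shows in the picture. A call takes as long as a camera call. They do not tell look-alikes from the thing itself.
- bot.trace(camera, target): "mask" (480x640 bool, what is visible of it) and "pixel" ([column, row] in pixels, amid what is visible of it).
The state is a dict: "clock": time; "qpos": joint angles; "qd": joint speeds; "joint_efforts": joint torques, N m; "position": TCP position; "tool_rot": TCP orientation; "force": force on the tool from outside, world axes, zero at the start; "moment": the same for the moment, N m; "grip_width": finger opening in m.
Only numpy, scipy, OpenCV 4.12 (cv2) and the standard library are available. Lean on these libraries where they do the work, as an engineer would, in place of code of your own. Each camera call takes 0.05 s, during which the arm holds its last target. There are 200 camera calls.

## Working session

There is one attempt and no reset: what is moved stays moved. The work goes in short steps, Python scripts to look and compute and a tool call to move; the robot and the scene stay as the last step left them, time stands still between calls to the robot, and variables do not carry over. Pictures are saved under pics/ and viewed, on a budget of 10 in all, crops included, one or two more only if the job needs it, and the job is handed in when it is done.

Besides the shell and the picture viewer there is one more tool, called after "Call:" as name(argument=value, ...) on one line, values as JSON. servo_tool: Moves the arm, as the interface text tells. Shift numbers are shares of 40 cm and turn numbers shares of 360 degrees, none past 1 either way. Its arguments: {"type":"object","properties":{"targets":{"type":"array"},"grip":{"type":"number"},"squeeze":{"type":"number"}},"required":["targets"]}

```bash
mkdir -p pics; cat > h.py <<'E'
import numpy as np, cv2
from workcell import bot
from scipy.spatial.transform import Rotation as Ro
def cloud(cam,d,m=None):
    c=bot.get_calibration(cam);K=c["intrinsics"];R=np.array(c["R"]);t=np.array(c["t"])
    ok=d>0
    if m is not None: ok=ok&m
    v,u=np.nonzero(ok);z=d[v,u]
    P=np.stack([(u-K[0][2])*z/K[0][0],(v-K[1][2])*z/K[1][1],z],1)
    return (P-t)@R,u,v
def proj(cam,X):
    c=bot.get_calibration(cam);p=np.array(c["R"])@np.array(X)+np.array(c["t"]);q=np.array(c["intrinsics"])@p;return q[:2]/q[2]
def rel(pos,Rt):
    "move row (fractions) from the present pose to target TCP pos, rotation matrix Rt"
    s=bot.observe();R0=Ro.from_euler('xyz',s["tool_rot"]).as_matrix()
    d=R0.T@(np.array(pos)-s["position"]);w=Ro.from_matrix(R0.T@Rt).as_rotvec()
    return np.round(d/0.4,4),np.round(w/(2*np.pi),4),np.round(np.linalg.norm(d),3),np.round(np.degrees(np.linalg.norm(w)),1)
E
python3 - <<'E'
from h import *
s=bot.observe();print(s)
ims=[]
for c in ["scene","side"]:
    im,d=bot.grab_frame(c);np.savez("/tmp/"+c,im=im,d=d);cv2.imwrite(f"pics/{c}.png",im[...,::-1])
    for n in ["packing_tray","separator","work_holder","watch_head","inspection_camera","camera_head","tin","glass_bell","eye_loupe"]:
        for r in bot.trace(c,n):
            P,u,v=cloud(c,d,r["mask"])
            print(c,n,round(r["confidence"],2),np.round(r["pixel"]),r["mask"].sum(),np.round(np.median(P,0),3) if len(P) else None,np.round(np.percentile(P,[3,97],axis=0),3).tolist() if len(P) else None)
E
```

```text
{'clock': 0.0, 'qpos': array([-1.35917509,  0.52198156, -0.03628548,  1.60000383,  0.02118136,
        1.0210772 , -0.11277936]), 'qd': array([-0.00029607,  0.00055483,  0.0001181 , -0.00048915, -0.00216462,
       -0.00118596,  0.00046301]), 'joint_efforts': array([-5.37048836e-04, -9.27096319e+01,  1.97959967e+00, -3.69957340e+01,
        1.79781258e-02,  7.84316508e-03,  2.26314839e-06]), 'position': array([0.17377802, 0.60001373, 0.23074791]), 'tool_rot': array([-1.49538977,  1.56971067, -1.77724652]), 'force': array([-0.88983802, -0.11471842, -0.00929313]), 'moment': array([ 0.02300434, -0.01923121,  0.01985189]), 'grip_width': 0.08516557593226812}
scene packing_tray 0.78 [316. 271.] 361 [ 0.434 -0.108  0.018] [[0.389, -0.133, 0.001], [0.488, -0.084, 0.03]]
scene work_holder 0.56 [372. 274.] 239 [ 0.44  -0.285  0.008] [[0.413, -0.319, 0.002], [0.486, -0.26, 0.029]]
scene watch_head 0.53 [409. 267.] 92 [ 0.447 -0.402  0.009] [[0.433, -0.424, 0.003], [0.468, -0.384, 0.013]]
scene watch_head 0.47 [347. 281.] 128 [ 0.363 -0.2    0.009] [[0.347, -0.222, -0.001], [0.393, -0.18, 0.013]
[... 1681 characters left out ...]
.011  0.009] [[0.555, -0.027, 0.003], [0.592, 0.011, 0.015]]
side watch_head 0.4 [351. 230.] 636 [ 0.66  -0.139  0.022] [[0.631, -0.165, -0.001], [0.719, -0.052, 0.096]]
side inspection_camera 0.65 [350. 231.] 540 [ 0.658 -0.141  0.04 ] [[0.632, -0.162, 0.004], [0.693, -0.108, 0.097]]
side camera_head 0.59 [352. 225.] 308 [ 0.66  -0.143  0.081] [[0.634, -0.159, 0.027], [0.694, -0.113, 0.099]]
side tin 0.49 [307. 209.] 203 [0.637 0.069 0.015] [[0.612, 0.043, 0.002], [0.667, 0.102, 0.02]]
side glass_bell 0.78 [257. 177.] 278 [0.615 0.346 0.029] [[0.587, 0.327, 0.002], [0.65, 0.377, 0.057]]
side eye_loupe 0.44 [345. 269.] 142 [ 0.548 -0.234  0.019] [[0.529, -0.254, 0.0], [0.562, -0.219, 0.034]]
```

View pics/scene.png

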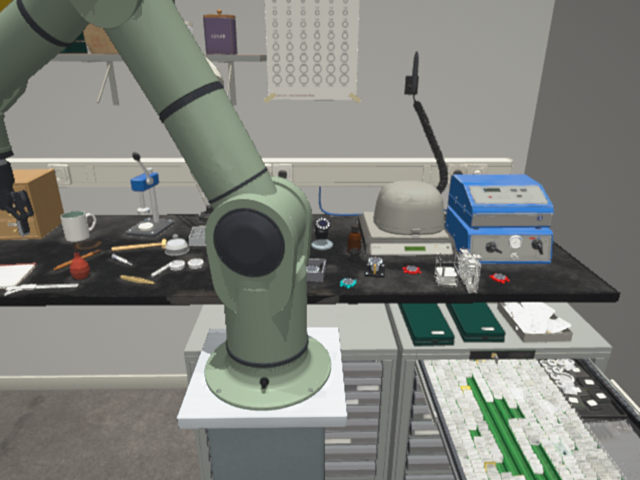

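View pics/side.png

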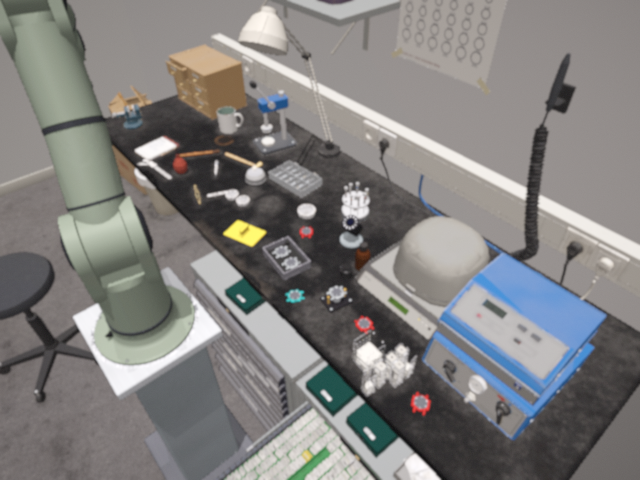

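The scene view is partly blocked by the arm. In the side view:
- Separator: yellow (244,234).
- Tray: (287,259).
- Holder with a steel head: (337,297).
- Look-alike heads: turquoise (294,297), red (306,232), (364,324) and (420,403), plus heads in the tray and in the blocked area.
- Inspection camera: (351,228).

The steel head on the holder is the one I want.

```bash
python3 - <<'E'
from h import *
z=np.load("/tmp/side.npz");im,d=z["im"],z["d"]
P,u,v=cloud("side",d)
hsv=cv2.cvtColor(im,cv2.COLOR_RGB2HSV)[v,u]
y=(hsv[:,0]>22)&(hsv[:,0]<34)&(hsv[:,1]>150)&(u>215)&(u<275)&(v>215)&(v<250)
print("sep",y.sum(),cv2.minAreaRect(P[y&(P[:,2]<.012)][:,:2].astype(np.float32)),P[y].max(0),P[y].min(0))
# obstacles higher than 8 cm over the working area
o=(P[:,2]>.08)&(P[:,0]>.3)&(P[:,0]<1.0)&(abs(P[:,1])<.6)
g={}
for p in P[o]: g.setdefault((round(p[0],1),round(p[1],1)),[]).append(p[2])
print({tuple(map(float,k)):(round(float(min(a)),2),round(float(max(a)),2),len(a)) for k,a in sorted(g.items()) if len(a)>5})
s=bot.observe();R0=Ro.from_euler('xyz',s["tool_rot"]).as_matrix();print(R0.round(3))
c=bot.get_calibration("wrist");R=np.array(c["R"]);C=-R.T@c["t"];print(np.array(c["intrinsics"]).round(),(R0.T@(C-s["position"])).round(4),(R@R0).round(3))
Rt=np.array([[0,1,0],[0,0,-1],[-1,0,0]]).astype(float)
print(np.linalg.det(Rt))
for Rt in [R0, np.array([[0,0,1],[0,1,0],[-1,0,0]]),np.array([[0,0,-1],[0,-1,0],[-1,0,0]])]: print(rel([.36,.06,.32],Rt.astype(float)))
E
```

```text
sep 177 ((0.4184030592441559, 0.132454976439476), (0.09214508533477783, 0.1349765509366989), 20.260025024414062) [0.47894667 0.20306712 0.02809713] [ 0.36012521  0.06185725 -0.00626676]
{(0.3, -0.6): (0.08, 0.08, 7), (0.3, -0.5): (0.08, 0.08, 8), (0.4, -0.6): (0.08, 0.08, 106), (0.4, -0.5): (0.08, 0.09, 52), (0.4, 0.6): (0.08, 0.12, 13), (0.5, -0.6): (0.08, 0.21, 216), (0.6, -0.6): (0.21, 0.24, 176), (0.6, -0.5): (0.08, 0.2, 1587), (0.6, -0.4): (0.08, 0.2, 1187), (0.6, -0.3): (0.08, 0.16, 38), (0.6, -0.2): (0.08, 0.1, 57), (0.6, -0.1): (0.08, 0.09, 36), (0.6, 0.2): (0.52, 0.63, 987), (0.6, 0.3): (0.5, 0.62, 203), (0.7, -0.6): (0.12, 0.24, 195), (0.7, -0.5): (0.11, 0.21, 1442), (0.7, -0.4): (0.17, 0.21, 853), (0.7, -0.3): (0.09, 0.19, 27), (0.7, -0.2): (0.08, 0.1, 29), (0.7, -0.1): (0.08, 0.11, 132), (0.7, -0.0): (0.08, 0.11, 11), (0.7, 0.2): (0.5, 0.64, 441), (0.7, 0.3): (0.49, 0.63, 81), (0.7, 0.5): (0.29, 0.31, 46), (0.8, -0.5): (0.13, 0.21, 395), (0.8, -0.4): (0.19, 0.21, 241), (0.8, -0.1): (0.08, 0.11, 48), (0.8, -0.0): (0.08, 0.11, 49), (0.8, 0.1): (0.6, 0.62, 523), (0.8, 0.2): 
[... 581 characters left out ...]
(1.0, 0.2): (0.13, 0.54, 553), (1.0, 0.3): (0.08, 0.24, 568), (1.0, 0.4): (0.11, 0.38, 360), (1.0, 0.5): (0.13, 0.24, 402), (1.0, 0.6): (0.13, 0.24, 193)}
[[ 0.     0.278  0.961]
 [-0.     0.961 -0.278]
 [-1.    -0.     0.   ]]
[[401.   0. 318.]
 [  0. 401. 241.]
 [  0.   0.   1.]] [-0.143  -0.001  -0.0794] [[ 0.     1.    -0.   ]
 [-0.31   0.     0.951]
 [ 0.951 -0.     0.31 ]]
1.0
(array([-0.2217, -1.1682,  0.8227]), array([0., 0., 0.]), np.float64(0.578), np.float64(0.0))
(array([-0.2217, -1.1682,  0.8227]), array([-0.0449,  0.    ,  0.    ]), np.float64(0.578), np.float64(16.1))
(array([-0.2217, -1.1682,  0.8227]), array([ 0.4551,  0.    , -0.    ]), np.float64(0.578), np.float64(163.9))
```

Call:
servo_tool(targets=[{"x": -0.22, "y": -0.3, "z": 0.33, "wx": -0.02}, {"x": -0.22, "y": -0.59, "z": 0.655, "wx": -0.045}, {"x": -0.22, "y": -0.59, "z": 0.655, "wx": -0.045}, {"x": -0.22, "y": -0.59, "z": 0.655, "wx": -0.045}, {"x": -0.22, "y": -0.59, "z": 0.655, "wx": -0.045}, {"x": -0.22, "y": -0.59, "z": 0.655, "wx": -0.045}, {"x": -0.22, "y": -0.59, "z": 0.655, "wx": -0.045}], grip=1)

```text
$.targets[0]: bad value
```

Call:
servo_tool(targets=[{"x": -0.22, "y": -0.3, "z": 0.33, "wx": -0.02, "wy": 0, "wz": 0}, {"x": -0.22, "y": -0.59, "z": 0.655, "wx": -0.045, "wy": 0, "wz": 0}, {"x": -0.22, "y": -0.59, "z": 0.655, "wx": -0.045, "wy": 0, "wz": 0}, {"x": -0.22, "y": -0.59, "z": 0.655, "wx": -0.045, "wy": 0, "wz": 0}, {"x": -0.22, "y": -0.59, "z": 0.655, "wx": -0.045, "wy": 0, "wz": 0}, {"x": -0.22, "y": -0.59, "z": 0.655, "wx": -0.045, "wy": 0, "wz": 0}, {"x": -0.22, "y": -0.59, "z": 0.655, "wx": -0.045, "wy": 0, "wz": 0}], grip=1)

```text
clock: 1.88
position: [0.362, 0.2979, 0.3204]
tool_rot: [0.385, 1.569, 0.38]
force: [-0.8, 0.4, -0.3]
grip_width: 0.0854
```

Call:
servo_tool(targets=[{"x": 0, "y": -0.8, "z": 0.14, "wx": 0, "wy": 0, "wz": 0}, {"x": 0, "y": -0.8, "z": 0.14, "wx": 0, "wy": 0, "wz": 0}, {"x": 0, "y": -0.8, "z": 0.14, "wx": 0, "wy": 0, "wz": 0}, {"x": 0, "y": -0.8, "z": 0.14, "wx": 0, "wy": 0, "wz": 0}, {"x": 0, "y": -0.8, "z": 0.14, "wx": 0, "wy": 0, "wz": 0}, {"x": 0, "y": -0.8, "z": 0.14, "wx": 0, "wy": 0, "wz": 0}, {"x": 0, "y": -0.8, "z": 0.14, "wx": 0, "wy": 0, "wz": 0}])

```text
clock: 2.75
position: [0.4166, -0.0227, 0.3202]
tool_rot: [0.348, 1.569, 0.342]
force: [0.8, -0.0, 0.1]
grip_width: 0.0856
```

```bash
python3 - <<'E'
from h import *
im,d=bot.grab_frame("wrist");np.savez("/tmp/w1",im=im,d=d);cv2.imwrite("pics/w1.png",im[...,::-1])
print(bot.observe()["position"])
for n in ["packing_tray","separator","work_holder","watch_head","camera_head","tin","eye_loupe"]:
    for r in bot.trace("wrist",n):
        P,u,v=cloud("wrist",d,r["mask"])
        if not len(P): continue
        print(n,round(r["confidence"],2),np.round(r["pixel"]),np.round(np.median(P,0),3),np.round(np.percentile(P,[2,98],axis=0),3).tolist(),[np.round(a,3).tolist() for a in cv2.minAreaRect(P[:,:2].astype(np.float32))])
E
```

```text
[ 0.41650918 -0.02169258  0.32015886]
packing_tray 0.66 [280. 208.] [ 0.444 -0.067  0.012] [[0.394, -0.131, 0.007], [0.494, 0.002, 0.031]] [[0.451, -0.068], [0.148, 0.108], 82.763]
separator 0.77 [451. 178.] [0.414 0.128 0.004] [[0.37, 0.071, 0.003], [0.462, 0.188, 0.027]] [[0.417, 0.131], [0.081, 0.121], 19.573]
work_holder 0.91 [ 98. 207.] [ 0.444 -0.278  0.008] [[0.418, -0.313, 0.001], [0.496, -0.256, 0.036]] [[0.461, -0.291], [0.064, 0.086], 80.613]
watch_head 0.88 [331. 304.] [ 0.573 -0.005  0.01 ] [[0.552, -0.028, 0.001], [0.596, 0.017, 0.013]] [[0.576, -0.006], [0.052, 0.044], 47.267]
watch_head 0.76 [ 81. 228.] [ 0.457 -0.286  0.04 ] [[0.437, -0.307, 0.035], [0.479, -0.269, 0.043]] [[0.461, -0.29], [0.045, 0.058], 80.782]
watch_head 0.66 [  6. 225.] [ 0.459 -0.389  0.008] [[0.44, -0.398, 0.0], [0.477, -0.379, 0.012]] [[0.463, -0.389], [0.024, 0.046], 73.698]
watch_head 0.66 [155. 142.] [ 0.373 -0.199  0.01 ] [[0.351, -0.221, 0.0], [0.396, -0.179, 0.013]] [[0.372, -0.202], [0.046, 0.05], 59.992]
camera_head 0.76 [227. 402.] [ 0.656 -0.127  0.087] [[0.634, -0.156, 0.034], [0.681, -0.105, 0.1]] [[0.705, -0.135], [0.057, 0.149], 83.865]
tin 0.69 [392. 355.] [0.637 0.074 0.016] [[0.611, 0.047, 0.005], [0.667, 0.103, 0.018]] [[0.64, 0.075], [0.061, 0.061], 15.816]
eye_loupe 0.66 [145. 293.] [ 0.55  -0.239  0.021] [[0.528, -0.253, 0.003], [0.563, -0.218, 0.034]] [[0.552, -0.234], [0.052, 0.038], 14.78]
eye_loupe 0.25 [280. 207.] [ 0.444 -0.067  0.012] [[0.395, -0.132, 0.007], [0.495, 0.001, 0.031]] [[0.451, -0.068], [0.147, 0.108], 83.814]
```

View pics/w1.png

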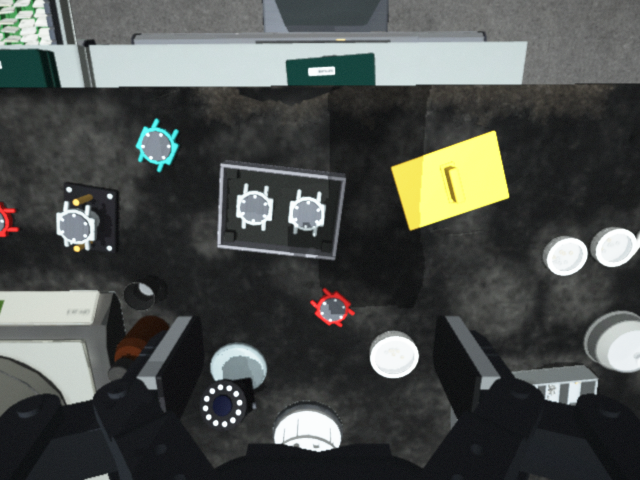

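Image up points toward the robot. Seen from the wrist:
- Separator: yellow (451,180), ridge at (451,183).
- Tray: (282,210), holding two steel heads.
- Holder with the steel head: (77,227), pins at (82,200) and (77,248).
- Look-alikes: turquoise (157,145), red (331,307) and (3,220).
- Camera: lens (224,403), foot (240,367).

Next I'll fit precise poses.

```bash
cat >> h.py <<'E'
def box(P): 
    (c,s,a)=cv2.minAreaRect(P[:,:2].astype(np.float32)); return np.round(c,4),np.round(s,4),round(a,1)
def hs(im,u,v): return cv2.cvtColor(im,cv2.COLOR_RGB2HSV)[v,u].astype(int)
E
python3 - <<'E'
from h import *
z=np.load("/tmp/w1.npz");im,d=z["im"],z["d"]
P,u,v=cloud("wrist",d);H=hs(im,u,v)
y=(H[:,0]>20)&(H[:,0]<36)&(H[:,1]>120)&(u>380)&(u<520)&(v>120)&(v<240)
print("sep sheet",box(P[y&(P[:,2]<.009)]),np.median(P[y&(P[:,2]<.009),2]))
r=y&(P[:,2]>.02);print("ridge",box(P[r]),P[r,2].max(),r.sum())
t=(abs(P[:,0]-.445)<.06)&(abs(P[:,1]+.067)<.08)&(P[:,2]>.0255)&(P[:,2]<.034)
print("tray rim",box(P[t]),t.sum(), np.median(P[t,2]))
t2=(abs(P[:,0]-.445)<.05)&(abs(P[:,1]+.067)<.06)&(P[:,2]>.015)&(P[:,2]<.0245);print("layer",box(P[t2]),np.median(P[t2,2]))
q=(abs(P[:,0]-.455)<.045)&(abs(P[:,1]+.289)<.04)
w=q&(P[:,2]>.036);print("watch",box(P[w]),np.percentile(P[w,2],[50,95]))
b=q&(P[:,2]>.004)&(P[:,2]<.012);print("base",box(P[b]))
k=(P[:,2]>.06)&(abs(P[:,0]-.655)<.06)&(abs(P[:,1]+.13)<.05);Q=P[k]
for _ in range(4):
    c=Q.mean(0);n=np.linalg.svd(Q-c)[2][2];n*=np.sign(n[2]);e=abs((P[k]-c)@n);Q=P[k][e<.003]
print("cam",c.round(4),n.round(3),len(Q),k.sum(),"tilt",np.degrees(np.arccos(n[2])),"az",np.degrees(np.arctan2(n[1],n[0])),Q.min(0).round(3),Q.max(0).round(3))
f=(P[:,2]>.002)&(P[:,2]<.02)&(abs(P[:,0]-.64)<.06)&(abs(P[:,1]+.12)<.06);print("foot",cv2.minEnclosingCircle(P[f][:,:2].astype(np.float32)))
E
```

```text
sep sheet (array([0.4174, 0.1305]), array([0.0838, 0.1237]), 19.5) 0.004099790067570825
ridge (array([0.4158, 0.1293]), array([0.0393, 0.0105]), 19.3) 0.029739186910229275 202
tray rim (array([ 0.4459, -0.0655]), array([0.1362, 0.0963]), 83.3) 1672 0.029981128019008232
layer (array([ 0.4442, -0.0661]), array([0.1268, 0.0933]), 83.7) 0.02003960467450721
watch (array([ 0.4573, -0.2893]), array([0.0417, 0.059 ]), 76.8) [0.04032407 0.04258657]
base (array([ 0.4573, -0.2898]), array([0.0605, 0.0784]), 80.6)
cam [ 0.6551 -0.1313  0.0879] [-0.491 -0.091  0.866] 1818 2014 tilt 29.977100005025214 az -169.4855573451229 [ 0.631 -0.159  0.072] [ 0.681 -0.104  0.102]
foot ((0.6358233690261841, -0.12001734972000122), 0.0770309641957283)
```

```bash
cat >> h.py <<'E'
def down(yaw):
    a=np.radians(yaw);return np.array([[0,-np.sin(a),np.cos(a)],[0,np.cos(a),np.sin(a)],[-1,0,0]])
E
python3 -c "
from h import *
print(rel([.4164,.1298,.08],down(19.4)))
print(rel([.4164,.1298,.010],down(19.4)))"
```

```text
(array([ 0.6009,  0.3787, -0.0028]), array([-0.0545,  0.0003, -0.0001]), np.float64(0.284), np.float64(19.6))
(array([ 0.7759,  0.3786, -0.0031]), array([-0.0545,  0.0003, -0.0001]), np.float64(0.345), np.float64(19.6))
```

Call:
servo_tool(targets=[{"x": 0.2, "y": 0.2, "z": -0.003, "wx": -0.03, "wy": 0, "wz": 0}, {"x": 0.4, "y": 0.379, "z": -0.003, "wx": -0.0545, "wy": 0, "wz": 0}, {"x": 0.6, "y": 0.379, "z": -0.003, "wx": -0.0545, "wy": 0, "wz": 0}, {"x": 0.6, "y": 0.379, "z": -0.003, "wx": -0.0545, "wy": 0, "wz": 0}, {"x": 0.6, "y": 0.379, "z": -0.003, "wx": -0.0545, "wy": 0, "wz": 0}, {"x": 0.6, "y": 0.379, "z": -0.003, "wx": -0.0545, "wy": 0, "wz": 0}, {"x": 0.6, "y": 0.379, "z": -0.003, "wx": -0.0545, "wy": 0, "wz": 0}], grip=0)

```text
clock: 4.03
position: [0.4168, 0.1295, 0.0815]
tool_rot: [-0.015, 1.568, 0.324]
force: [0.7, 0.2, -0.5]
grip_width: 0.0429
```

```bash
python3 - <<'E'
from h import *
im,d=bot.grab_frame("wrist");np.savez("/tmp/w2",im=im,d=d);cv2.imwrite("pics/w2.png",im[...,::-1])
P,u,v=cloud("wrist",d);H=hs(im,u,v)
y=(H[:,0]>20)&(H[:,0]<36)&(H[:,1]>120)&(abs(P[:,0]-.417)<.1)&(abs(P[:,1]-.13)<.1)
print("sep sheet",box(P[y&(P[:,2]<.009)]),np.median(P[y&(P[:,2]<.009),2]))
r=y&(P[:,2]>.02);print("ridge",box(P[r]),P[r,2].max(),r.sum())
print(bot.observe()["position"],rel([.4164,.1298,.010],down(19.4)))
E
```

```text
sep sheet (array([0.4189, 0.1291]), array([0.0834, 0.1237]), 19.2) 0.004664868866847466
ridge (array([0.4103, 0.1263]), array([0.0446, 0.0495]), 61.5) 0.09754842327303036 1452
[0.41705234 0.12950543 0.08184559] (array([ 0.1796,  0.0012, -0.002 ]), array([-0.0001,  0.0006, -0.    ]), np.float64(0.072), np.float64(0.2))
```

View pics/w2.png

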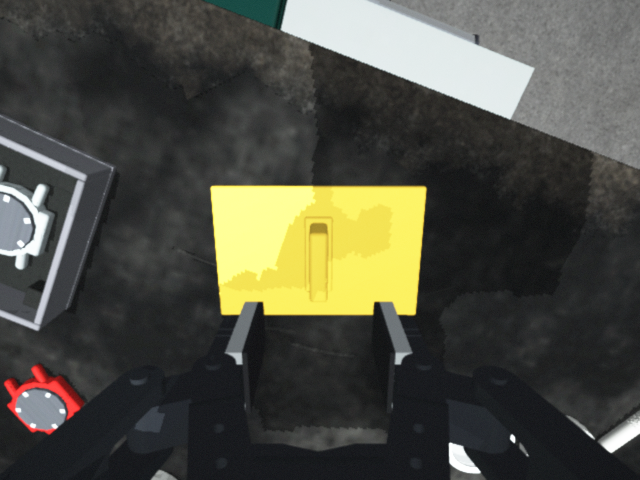

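The sheet is square to the jaws, with the ridge (318,262) midway between the fingers. I'll descend and grip.

Call:
servo_tool(targets=[{"x": 0.1, "y": 0.001, "z": 0, "wx": 0, "wy": 0.0006, "wz": 0}, {"x": 0.18, "y": 0.001, "z": 0, "wx": 0, "wy": 0.0006, "wz": 0}, {"x": 0.18, "y": 0.001, "z": 0, "wx": 0, "wy": 0.0006, "wz": 0}, {"x": 0.18, "y": 0.001, "z": 0, "wx": 0, "wy": 0.0006, "wz": 0}])

```text
clock: 4.58
position: [0.418, 0.1299, 0.0115]
tool_rot: [0.072, 1.569, 0.409]
force: [-0.3, -0.7, 0.7]
grip_width: 0.0426
```

Call:
servo_tool(targets=[{"x": 0, "y": 0, "z": 0, "wx": 0, "wy": 0, "wz": 0}, {"x": 0, "y": 0, "z": 0, "wx": 0, "wy": 0, "wz": 0}, {"x": 0, "y": 0, "z": 0, "wx": 0, "wy": 0, "wz": 0}, {"x": 0, "y": 0, "z": 0, "wx": 0, "wy": 0, "wz": 0}, {"x": 0, "y": 0, "z": 0, "wx": 0, "wy": 0, "wz": 0}, {"x": 0, "y": 0, "z": 0, "wx": 0, "wy": 0, "wz": 0}], grip=-1, squeeze=40)

```text
clock: 5.32
position: [0.4188, 0.1301, 0.0127]
tool_rot: [0.081, 1.567, 0.418]
force: [-2.3, -1.5, 24.8]
grip_width: 0.0089
```

```bash
python3 -c "
from h import *
s=bot.observe();p=s['position'];print(p,s['tool_rot'],s['grip_width'],s['force'])
print(rel([p[0],p[1],.09],down(19.4)));print(rel([.4449,-.0660,.09],down(-6.5)))"
```

```text
[0.41875488 0.1301083  0.01270949] [0.08111818 1.56680834 0.41816177] 0.008901842587013545 [-2.30996772 -1.47056384 24.83356803]
(array([-1.932e-01,  1.000e-04,  8.000e-04]), array([-0.0002,  0.0006, -0.0001]), np.float64(0.077), np.float64(0.2))
(array([-0.1938, -0.4842, -0.0997]), array([ 0.0717,  0.0006, -0.0002]), np.float64(0.212), np.float64(25.8))
```

Call:
servo_tool(targets=[{"x": -0.1, "y": 0, "z": 0, "wx": 0, "wy": 0.0006, "wz": 0}, {"x": -0.2, "y": 0, "z": 0, "wx": 0, "wy": 0.0006, "wz": 0}, {"x": -0.2, "y": -0.2, "z": -0.04, "wx": 0.03, "wy": 0.0006, "wz": 0}, {"x": -0.2, "y": -0.484, "z": -0.1, "wx": 0.072, "wy": 0.0006, "wz": 0}, {"x": -0.2, "y": -0.484, "z": -0.1, "wx": 0.072, "wy": 0.0006, "wz": 0}, {"x": -0.2, "y": -0.484, "z": -0.1, "wx": 0.072, "wy": 0.0006, "wz": 0}, {"x": -0.2, "y": -0.484, "z": -0.1, "wx": 0.072, "wy": 0.0006, "wz": 0}, {"x": -0.2, "y": -0.484, "z": -0.1, "wx": 0.072, "wy": 0.0006, "wz": 0}])

```text
clock: 6.32
position: [0.4447, -0.0645, 0.0926]
tool_rot: [1.784, 1.569, 1.671]
force: [-0.7, -0.2, -1.6]
grip_width: 0.0091
```

```bash
python3 - <<'E'
from h import *
s=bot.observe();im,d=bot.grab_frame("wrist");np.savez("/tmp/w3",im=im,d=d);cv2.imwrite("pics/w3.png",im[...,::-1])
R0=Ro.from_euler('xyz',s["tool_rot"]).as_matrix();print(s["position"],s["grip_width"],s["force"])
P,u,v=cloud("wrist",d);H=hs(im,u,v)
y=(H[:,0]>20)&(H[:,0]<36)&(H[:,1]>120)&(abs(P[:,0]-.445)<.12)&(abs(P[:,1]+.066)<.12)
T=(P-s["position"])@R0  # tool coords
sh=y&(T[:,0]>.002)
print("sheet tool x",np.percentile(T[sh,0],[2,50,98]),"yz box",box(T[sh][:,1:]),sh.sum())
A=np.c_[T[sh][:,1:],np.ones(sh.sum())];print("slopes y,z",np.linalg.lstsq(A,T[sh,0],rcond=None)[0])
t=(abs(P[:,0]-.445)<.065)&(abs(P[:,1]+.067)<.085)&(P[:,2]>.0265)&(P[:,2]<.033)&~y
print("tray rim",box(P[t]),t.sum())
E
```

```text
[ 0.44469746 -0.06452801  0.09257277] 0.009110214327947655 [-0.67154171 -0.21573316 -1.61785407]
sheet tool x [0.00664839 0.00842775 0.00994694] yz box (array([-0.001,  0.031]), array([0.1459, 0.1873]), 89.9) 36984
slopes y,z [-0.01529249  0.1008284   0.01049171]
tray rim (array([ 0.4073, -0.0618]), array([0.1362, 0.0182]), 83.3) 2727
```

View pics/w3.png

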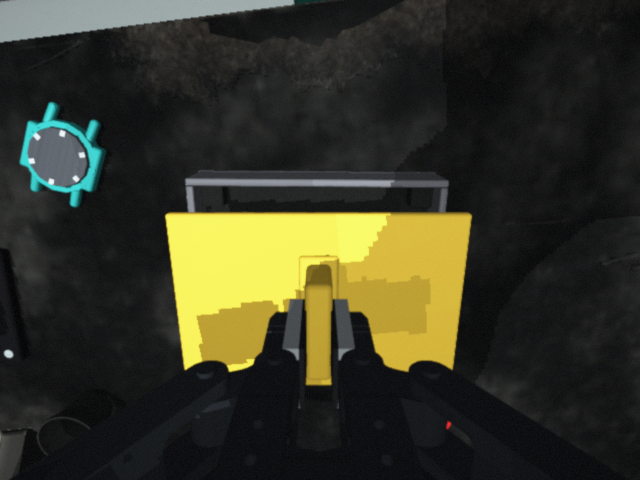

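```bash
python3 - <<'E'
from h import *
z=np.load("/tmp/w3.npz");im,d=z["im"],z["d"];s=bot.observe()
R0=Ro.from_euler('xyz',s["tool_rot"]).as_matrix()
P,u,v=cloud("wrist",d);H=hs(im,u,v);T=(P-s["position"])@R0
y=(H[:,0]>20)&(H[:,0]<36)&(H[:,1]>120)&(abs(T[:,2])<.06)&(abs(T[:,1])<.075)&(T[:,0]>.004)&(T[:,0]<.02)&((abs(T[:,1])>.012)|(T[:,2]<-.026))
Q=T[y]
for k in range(5):
    A=np.c_[Q[:,1:],np.ones(len(Q))];c=np.linalg.lstsq(A,Q[:,0],rcond=None)[0]
    e=abs(np.c_[T[y][:,1:],np.ones(y.sum())]@c-T[y][:,0]);Q=T[y][e<.002]
print("slopes y,z,off",c.round(4),len(Q),y.sum(),Q.min(0).round(4),Q.max(0).round(4))
for a,b in [(-.045,-.03),(-.03,-.015),(-.015,0),(0,.02)]:
    m=(Q[:,2]>a)&(Q[:,2]<b);print(a,m.sum(),np.median(Q[m,0]),np.percentile(Q[m,1],[0.5,99.5]))
print(s["tool_rot"],rel([.4455,-.0657,.033],down(-6.6)))
E
```

```text
slopes y,z,off [0.0006 0.0028 0.0084] 34353 34482 [ 0.0064 -0.061  -0.042 ] [0.0105 0.0593 0.0308]
-0.045 8852 0.008337327170442872 [-0.05978715  0.05807895]
-0.03 8767 0.008349579744032424 [-0.05986403  0.05821136]
-0.015 7466 0.008410894425841866 [-0.05991609  0.05830087]
0 7170 0.008482178930108886 [-0.06009026  0.05838837]
[1.80158353 1.56909955 1.68871434] (array([ 0.1488, -0.0031,  0.0023]), array([ 0.0004, -0.0001, -0.0003]), np.float64(0.06), np.float64(0.2))
```

```bash
python3 -c "
from h import *
print(rel([.447,-.0653,.05],down(-6.6)));print(rel([.447,-.0653,.0335],down(-6.6)))"
```

```text
(array([ 0.1063, -0.0016,  0.0059]), array([ 0.0004, -0.0001, -0.0003]), np.float64(0.043), np.float64(0.2))
(array([ 0.1476, -0.0017,  0.0059]), array([ 0.0004, -0.0001, -0.0003]), np.float64(0.059), np.float64(0.2))
```

Call:
servo_tool(targets=[{"x": 0.05, "y": -0.002, "z": 0.006, "wx": 0, "wy": 0, "wz": 0}, {"x": 0.1, "y": -0.002, "z": 0.006, "wx": 0, "wy": 0, "wz": 0}, {"x": 0.1, "y": -0.002, "z": 0.006, "wx": 0, "wy": 0, "wz": 0}, {"x": 0.125, "y": -0.002, "z": 0.006, "wx": 0, "wy": 0, "wz": 0}, {"x": 0.148, "y": -0.002, "z": 0.006, "wx": 0, "wy": 0, "wz": 0}, {"x": 0.148, "y": -0.002, "z": 0.006, "wx": 0, "wy": 0, "wz": 0}, {"x": 0.148, "y": -0.002, "z": 0.006, "wx": 0, "wy": 0, "wz": 0}])

```text
clock: 7.25
position: [0.447, -0.0654, 0.0332]
tool_rot: [1.775, 1.569, 1.663]
force: [0.3, -0.2, -0.6]
grip_width: 0.0087
```

Call:
servo_tool(targets=[{"x": 0.001, "y": 0, "z": 0, "wx": 0, "wy": 0, "wz": 0}, {"x": 0, "y": 0, "z": 0, "wx": 0, "wy": 0, "wz": 0}, {"x": 0, "y": 0, "z": 0, "wx": 0, "wy": 0, "wz": 0}, {"x": 0, "y": 0, "z": 0, "wx": 0, "wy": 0, "wz": 0}, {"x": -0.15, "y": 0, "z": 0, "wx": 0, "wy": 0, "wz": 0}, {"x": -0.3, "y": 0, "z": 0, "wx": 0, "wy": 0, "wz": 0}, {"x": -0.4, "y": 0, "z": 0, "wx": 0, "wy": 0, "wz": 0}, {"x": -0.4, "y": 0, "z": 0, "wx": 0, "wy": 0, "wz": 0}], grip=0)

```text
clock: 8.25
position: [0.4483, -0.0656, 0.1958]
tool_rot: [0.553, 1.565, 0.44]
force: [0.5, -0.2, 0.2]
grip_width: 0.0429
```

```bash
python3 - <<'E'
from h import *
s=bot.observe();im,d=bot.grab_frame("wrist");np.savez("/tmp/w4",im=im,d=d);cv2.imwrite("pics/w4.png",im[...,::-1])
P,u,v=cloud("wrist",d);H=hs(im,u,v)
n=(abs(P[:,0]-.445)<.07)&(abs(P[:,1]+.066)<.09)
y=(H[:,0]>20)&(H[:,0]<36)&(H[:,1]>110)&n&(P[:,2]<.03)&(P[:,2]>.02)
print(s["position"],"sheet",box(P[y]),y.sum())
A=np.c_[P[y][:,:2],np.ones(y.sum())];print(np.linalg.lstsq(A,P[y,2],rcond=None)[0],np.percentile(P[y,2],[2,50,98]))
t=n&(P[:,2]>.0275)&(P[:,2]<.033)&~y&(H[:,1]<90);print("rim",box(P[t]))
E
```

```text
[ 0.44834627 -0.06563251  0.19578602] sheet (array([ 0.4446, -0.0663]), array([0.1218, 0.0811]), 83.5) 6830
[-0.00405046 -0.00282361  0.02499875] [0.02168755 0.02322652 0.02573918]
rim (array([ 0.4449, -0.0663]), array([0.136 , 0.0961]), 83.1)
```

View pics/w4.png

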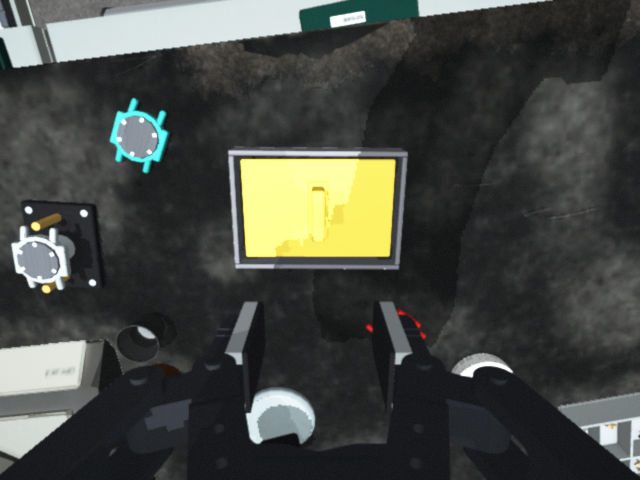

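The sheet lies centred and flat in the tray, within 0.5 mm of rim centre. The steel head is at (40,258) on the holder, and the turquoise one at (139,134) is not wanted. Next I'll move above the holder.

```bash
python3 -c "
from h import *
print(rel([.4573,-.2897,.11],down(-9.4)))"
```

```text
(array([ 0.2093, -0.5548,  0.0867]), array([ 0.0082,  0.0003, -0.0004]), np.float64(0.24), np.float64(3.0))
```

Call:
servo_tool(targets=[{"x": 0, "y": -0.28, "z": 0.04, "wx": 0.008, "wy": 0, "wz": 0}, {"x": 0.1, "y": -0.555, "z": 0.087, "wx": 0.008, "wy": 0, "wz": 0}, {"x": 0.21, "y": -0.555, "z": 0.087, "wx": 0.008, "wy": 0, "wz": 0}, {"x": 0.21, "y": -0.555, "z": 0.087, "wx": 0.008, "wy": 0, "wz": 0}, {"x": 0.21, "y": -0.555, "z": 0.087, "wx": 0.008, "wy": 0, "wz": 0}, {"x": 0.21, "y": -0.555, "z": 0.087, "wx": 0.008, "wy": 0, "wz": 0}, {"x": 0.21, "y": -0.555, "z": 0.087, "wx": 0.008, "wy": 0, "wz": 0}], grip=0.5)

```text
clock: 9.18
position: [0.4578, -0.2887, 0.11]
tool_rot: [0.895, 1.567, 0.734]
force: [0.1, 0.8, 0.4]
grip_width: 0.064
```

```bash
python3 - <<'E'
from h import *
s=bot.observe();im,d=bot.grab_frame("wrist");np.savez("/tmp/w5",im=im,d=d);cv2.imwrite("pics/w5.png",im[...,::-1])
P,u,v=cloud("wrist",d)
q=(abs(P[:,0]-.457)<.05)&(abs(P[:,1]+.289)<.042)
w=q&(P[:,2]>.033)&(P[:,2]<.05);print(s["position"],s["tool_rot"],"watch",box(P[w]),np.percentile(P[w,2],[5,50,98]))
b=q&(P[:,2]>.004)&(P[:,2]<.012);print("base",box(P[b]))
c=q&(P[:,2]>.0405)&(P[:,2]<.044);print("back",cv2.minEnclosingCircle(P[c][:,:2].astype(np.float32)),P[c].mean(0))
for r in bot.trace("wrist","watch_head"): print(r["pixel"],r["confidence"])
print(rel([.4573,-.2897,.0125],down(-9.4)))
E
```

```text
[ 0.45781896 -0.28865896  0.10998774] [0.89507056 1.56712    0.73394024] watch (array([ 0.4576, -0.291 ]), array([0.0406, 0.0611]), 79.4) [0.03613435 0.04058867 0.04285479]
base (array([ 0.4572, -0.2917]), array([0.0602, 0.0782]), 79.9)
back ((0.4563922882080078, -0.2905008792877197), 0.020939726382493973) [ 0.45707336 -0.29107582  0.04174593]
[445.6, 76.3] 0.79
[316.9, 253.7] 0.58
[141.3, 266.1] 0.55
(array([ 0.2443, -0.0031, -0.002 ]), array([ 0.0005,  0.0004, -0.0004]), np.float64(0.098), np.float64(0.3))
```

View pics/w5.png

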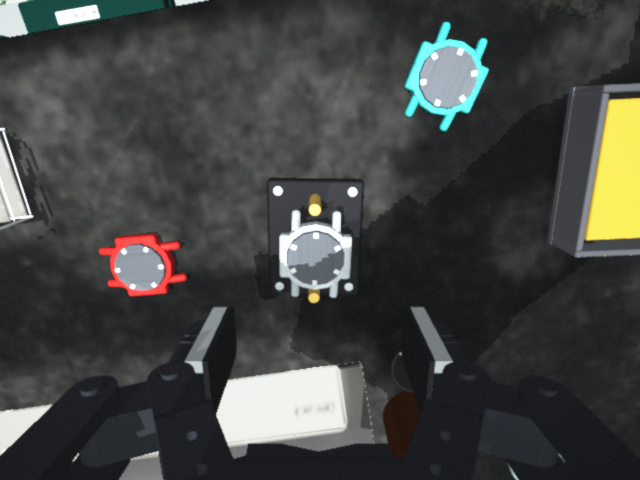

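```bash
python3 -c "
from h import *
print(rel([.4573,-.2910,.013],down(-10.2)))"
```

```text
(array([ 0.2431, -0.0063, -0.0015]), array([ 0.0027,  0.0004, -0.0004]), np.float64(0.097), np.float64(1.0))
```

Call:
servo_tool(targets=[{"x": 0.08, "y": -0.006, "z": -0.001, "wx": 0.0027, "wy": 0.0004, "wz": -0.0004}, {"x": 0.16, "y": -0.006, "z": -0.001, "wx": 0.0027, "wy": 0.0004, "wz": -0.0004}, {"x": 0.22, "y": -0.006, "z": -0.001, "wx": 0.0027, "wy": 0.0004, "wz": -0.0004}, {"x": 0.243, "y": -0.006, "z": -0.001, "wx": 0.0027, "wy": 0.0004, "wz": -0.0004}, {"x": 0.243, "y": -0.006, "z": -0.001, "wx": 0.0027, "wy": 0.0004, "wz": -0.0004}, {"x": 0.243, "y": -0.006, "z": -0.001, "wx": 0.0027, "wy": 0.0004, "wz": -0.0004}])

```text
clock: 10.02
position: [0.458, -0.2911, 0.014]
tool_rot: [-0.138, 1.569, -0.315]
force: [0.0, 0.3, -0.6]
grip_width: 0.0642
```

Call:
servo_tool(targets=[{"x": 0, "y": 0, "z": 0, "wx": 0, "wy": 0, "wz": 0}, {"x": 0, "y": 0, "z": 0, "wx": 0, "wy": 0, "wz": 0}, {"x": 0, "y": 0, "z": 0, "wx": 0, "wy": 0, "wz": 0}, {"x": 0, "y": 0, "z": 0, "wx": 0, "wy": 0, "wz": 0}, {"x": 0, "y": 0, "z": 0, "wx": 0, "wy": 0, "wz": 0}], grip=-1, squeeze=40)

```text
clock: 10.65
position: [0.4586, -0.2913, 0.015]
tool_rot: [-0.128, 1.568, -0.306]
force: [-0.7, 1.8, 11.8]
grip_width: 0.04
```

Call:
servo_tool(targets=[{"x": -0.05, "y": 0, "z": 0, "wx": 0, "wy": 0, "wz": 0}, {"x": -0.1, "y": 0, "z": 0, "wx": 0, "wy": 0, "wz": 0}, {"x": -0.2, "y": 0, "z": 0, "wx": 0, "wy": 0, "wz": 0}, {"x": -0.35, "y": 0, "z": 0, "wx": 0, "wy": 0, "wz": 0}, {"x": -0.45, "y": 0, "z": 0, "wx": 0, "wy": 0, "wz": 0}, {"x": -0.45, "y": 0, "z": 0, "wx": 0, "wy": 0, "wz": 0}, {"x": -0.45, "y": 0, "z": 0, "wx": 0, "wy": 0, "wz": 0}])

```text
clock: 11.52
position: [0.4578, -0.2908, 0.1945]
tool_rot: [-0.015, 1.568, -0.193]
force: [-0.1, -1.0, -1.3]
grip_width: 0.0402
```

```bash
cat >> h.py <<'E'
def held(name):
    "case-back plane and outline of the held head, tool coordinates"
    s=bot.observe();im,d=bot.grab_frame("wrist");cv2.imwrite(f"pics/{name}.png",im[...,::-1])
    R0=Ro.from_euler('xyz',s["tool_rot"]).as_matrix();P,u,v=cloud("wrist",d);T=(P-s["position"])@R0
    m=(abs(T[:,1])<.0185)&(abs(T[:,2])<.034)&(T[:,0]>-.04)&(T[:,0]<-.012);Q=T[m];np.save(f"/tmp/{name}",T[m])
    w=Q[Q[:,0]<np.percentile(Q[:,0],60)]
    for _ in range(4):
        A=np.c_[w[:,1:],np.ones(len(w))];c=np.linalg.lstsq(A,w[:,0],rcond=None)[0]
        w=Q[abs(np.c_[Q[:,1:],np.ones(len(Q))]@c-Q[:,0])<.0015]
    print(s["position"],s["grip_width"],s["force"],"\nplane",c.round(4),len(w),len(Q),"back box yz",box(w[:,1:]),"all box",box(Q[:,1:]),"x pct",np.percentile(Q[:,0],[2,20,50,80,98]).round(4))
E
python3 -c "
from h import *
held('w6')"
```

```text
[ 0.45784395 -0.29076247  0.19454005] 0.040215851934268576 [-0.11180643 -0.96894211 -1.33537444] 
plane [ 0.0027 -0.0064 -0.026 ] 6564 11063 back box yz (array([ 0.    , -0.0018]), array([0.0368, 0.0374]), 0.2) all box (array([ 0.    , -0.0009]), array([0.037 , 0.0534]), 0.0) x pct [-0.0271 -0.0263 -0.0254 -0.0231 -0.0195]
```

View pics/w6.png

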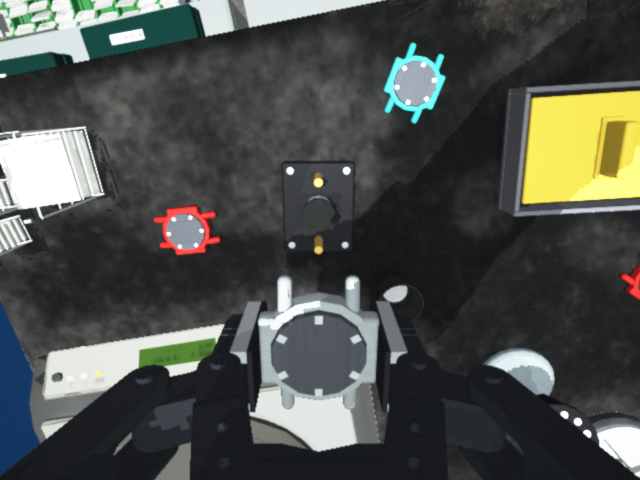

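The steel head is held square between the pads (318,350), the holder (318,205) is empty, and the sheet stays in the tray. Next I'll go to a backed-off inspection pose and re-measure the lens from there.

```bash
cat >> h.py <<'E'
def insp(C,n,dist,off=(-.0145,0,-.001)):
    n=np.array(n)/np.linalg.norm(n);zt=np.array([0,0,1])-n*n[2];zt/=np.linalg.norm(zt)
    R=np.stack([-n,np.cross(zt,-n),zt],1);return np.array(C)+dist*n-R@np.array(off),R
def ring(P,c0=(.656,-.1315,.089)):
    K=P[(np.linalg.norm(P-c0,axis=1)<.032)&(P[:,2]>.06)];Q=K
    for _ in range(5):
        c=Q.mean(0);n=np.linalg.svd(Q-c,full_matrices=False)[2][2];n*=np.sign(n[2]);Q=K[abs((K-c)@n)<.003]
    R=insp(c,n,0)[1];E=(Q-c)@R[:,1:];lo,hi=np.percentile(E,[.5,99.5],axis=0)
    print("ring",len(Q),"n",n.round(3),"tilt %.1f az %.1f"%(np.degrees(np.arccos(n[2])),np.degrees(np.arctan2(n[1],n[0]))),"extent",(hi-lo).round(4),"C",(c+R[:,1:]@((lo+hi)/2)).round(4))
E
python3 - <<'E'
from h import *
z=np.load("/tmp/side.npz");ring(cloud("side",z["d"])[0])
n=[-.491,-.091,.866]
for d in (.18,.08):
    p,R=insp([.656,-.1315,.089],n,d);print(p,rel(p,R))
E
```

```text
ring 163 n [-0.485 -0.118  0.867] tilt 29.9 az -166.3 extent [0.0533 0.0519] C [ 0.6545 -0.1359  0.0867]
[ 0.57556357 -0.14640777  0.23287143] (array([-0.0966,  0.4073,  0.2266]), array([-0.0561, -0.0821,  0.0151]), np.float64(0.19), np.float64(36.2))
[ 0.62468032 -0.13730467  0.14624188] (array([0.1202, 0.4514, 0.3431]), array([-0.0561, -0.0821,  0.0151]), np.float64(0.232), np.float64(36.2))
```

Call:
servo_tool(targets=[{"x": -0.1, "y": 0.1, "z": 0.06, "wx": -0.014, "wy": -0.02, "wz": 0.0038}, {"x": -0.1, "y": 0.2, "z": 0.11, "wx": -0.028, "wy": -0.041, "wz": 0.0075}, {"x": -0.097, "y": 0.3, "z": 0.17, "wx": -0.042, "wy": -0.062, "wz": 0.011}, {"x": -0.097, "y": 0.407, "z": 0.227, "wx": -0.056, "wy": -0.082, "wz": 0.015}, {"x": -0.097, "y": 0.407, "z": 0.227, "wx": -0.056, "wy": -0.082, "wz": 0.015}, {"x": -0.097, "y": 0.407, "z": 0.227, "wx": -0.056, "wy": -0.082, "wz": 0.015}, {"x": -0.097, "y": 0.407, "z": 0.227, "wx": -0.056, "wy": -0.082, "wz": 0.015}])

```text
clock: 12.45
position: [0.5753, -0.1474, 0.2324]
tool_rot: [0.001, 1.05, 0.182]
force: [-0.9, 1.3, -1.6]
grip_width: 0.0397
```

```bash
python3 - <<'E'
from h import *
held('w7')
im,d=bot.grab_frame("wrist");P,u,v=cloud("wrist",d);ring(P)
for r in bot.trace("wrist","camera_head"):
    Q,_,_=cloud("wrist",d,r["mask"]);print(r["confidence"],r["pixel"]);ring(Q)
p,R=insp([.656,-.1315,.089],[-.491,-.091,.866],.18);print(rel(p,R))
E
```

```text
[ 0.57528704 -0.14740613  0.23241392] 0.03969235562192336 [-0.90160003  1.27869527 -1.55983144] 
plane [ 0.0005 -0.0034 -0.0267] 6502 11065 back box yz (array([-0.0001, -0.0017]), array([0.0366, 0.038 ]), 2.0) all box (array([-0.    , -0.0004]), array([0.037 , 0.0541]), 0.1) x pct [-0.0277 -0.0269 -0.0261 -0.0237 -0.0201]
ring 3539 n [-0.496 -0.096  0.863] tilt 30.3 az -169.1 extent [0.0531 0.0531] C [ 0.655  -0.1338  0.0878]
0.87 [316.7, 210.5]
ring 3525 n [-0.496 -0.095  0.863] tilt 30.4 az -169.1 extent [0.0531 0.053 ] C [ 0.6551 -0.1336  0.088 ]
(array([-0.0001,  0.0007, -0.0002]), array([-0.0001, -0.0002,  0.0001]), np.float64(0.0), np.float64(0.1))
```

View pics/w7.png

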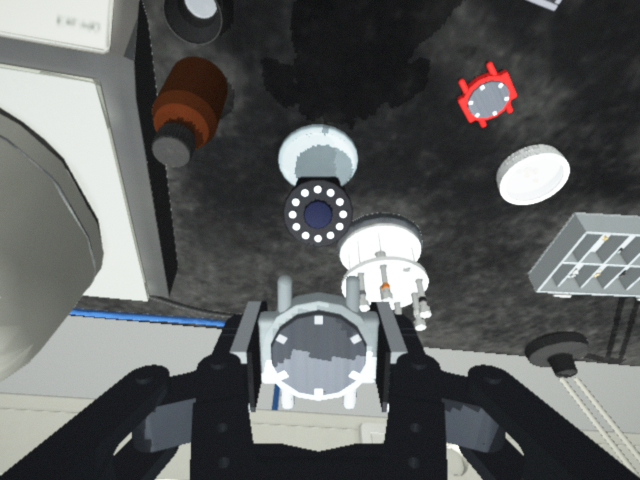

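The lens sits at (317,210), directly ahead of the tool, and its normal agrees with the first fit (30° tilt, yaw about 11°). I'll make the final approach along the axis.

```bash
python3 -c "
from h import *
p,R=insp([.6553,-.133,.0887],[-.494,-.094,.864],.08,(-.0148,0,-.001));print(p,rel(p,R))"
```

```text
[ 0.62393006 -0.13896918  0.14555363] (array([ 0.2501, -0.0029, -0.003 ]), array([-0.0008, -0.0008,  0.0005]), np.float64(0.1), np.float64(0.4))
```

Call:
servo_tool(targets=[{"x": 0.06, "y": -0.001, "z": -0.001, "wx": -0.0008, "wy": -0.0008, "wz": 0.0005}, {"x": 0.13, "y": -0.002, "z": -0.002, "wx": -0.0008, "wy": -0.0008, "wz": 0.0005}, {"x": 0.19, "y": -0.003, "z": -0.003, "wx": -0.0008, "wy": -0.0008, "wz": 0.0005}, {"x": 0.23, "y": -0.003, "z": -0.003, "wx": -0.0008, "wy": -0.0008, "wz": 0.0005}, {"x": 0.25, "y": -0.003, "z": -0.003, "wx": -0.0008, "wy": -0.0008, "wz": 0.0005}, {"x": 0.25, "y": -0.003, "z": -0.003, "wx": -0.0008, "wy": -0.0008, "wz": 0.0005}, {"x": 0.25, "y": -0.003, "z": -0.003, "wx": -0.0008, "wy": -0.0008, "wz": 0.0005}, {"x": 0.25, "y": -0.003, "z": -0.003, "wx": -0.0008, "wy": -0.0008, "wz": 0.0005}])

```text
clock: 13.6
position: [0.626, -0.1409, 0.1508]
tool_rot: [0.007, 1.051, 0.196]
force: [0.2, 0.1, -0.9]
grip_width: 0.0402
```

```bash
python3 - <<'E'
from h import *
held('w8')
im,d=bot.grab_frame("wrist");P,u,v=cloud("wrist",d);ring(P)
p,R=insp([.6553,-.133,.0887],[-.494,-.094,.864],.08,(-.0148,0,-.001));print(rel(p,R))
im,d=bot.grab_frame("side");P,u,v=cloud("side",d);H=hs(im,u,v)
y=(H[:,0]>20)&(H[:,0]<36)&(H[:,1]>110)&(abs(P[:,0]-.445)<.08)&(abs(P[:,1]+.066)<.1);print("sep",np.median(P[y],0),y.sum())
s=bot.observe();print(s["clock"],s["grip_width"],abs(s["qd"]).max())
cv2.imwrite("pics/end.png",cv2.resize(im[150:330,230:470,::-1],(800,600)))
E
```

```text
[ 0.62596524 -0.14085847  0.15076008] 0.04016836439328053 [ 0.18847818  0.14802189 -0.93170559] 
plane [ 0.0037 -0.009  -0.0265] 6581 11066 back box yz (array([ 0.0001, -0.0022]), array([0.0382, 0.0368]), 90.0) all box (array([ 0.    , -0.0009]), array([0.0537, 0.037 ]), 89.9) x pct [-0.0275 -0.0267 -0.0259 -0.0235 -0.02  ]
ring 6690 n [-0.497 -0.095  0.863] tilt 30.4 az -169.2 extent [0.053  0.0526] C [ 0.6546 -0.1342  0.0875]
(array([ 0.0088,  0.0056, -0.0099]), array([-0.    , -0.0013, -0.0007]), np.float64(0.006), np.float64(0.5))
sep [ 0.44323817 -0.0709134   0.02435877] 728
13.75 0.040004881656554546 0.004109971547410814
```

View pics/end.png

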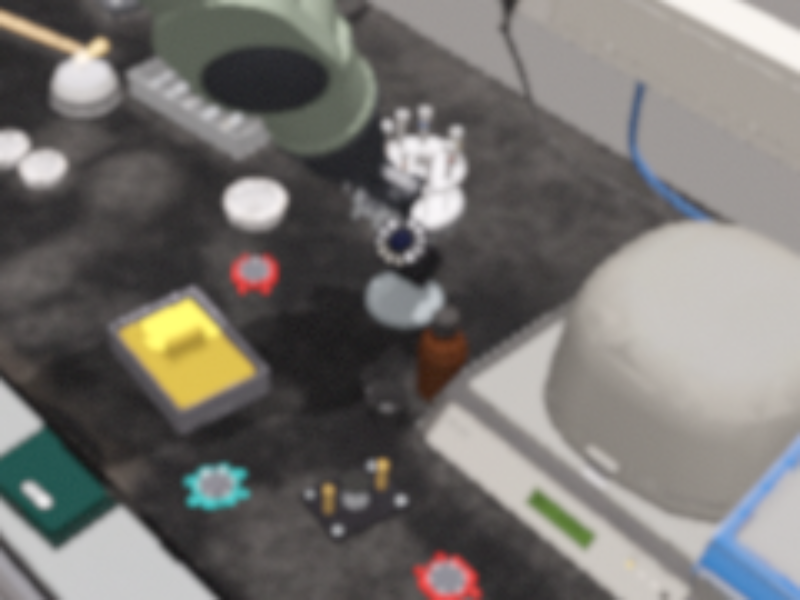

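The separator lies in the tray, the holder is empty, and nothing is disturbed. The tool stopped about 6 mm from the target, so I'll correct it.

Call:
servo_tool(targets=[{"x": 0.009, "y": 0.005, "z": -0.01, "wx": 0, "wy": -0.001, "wz": -0.0007}, {"x": 0.009, "y": 0.005, "z": -0.01, "wx": 0, "wy": -0.001, "wz": -0.0007}, {"x": 0.009, "y": 0.005, "z": -0.01, "wx": 0, "wy": -0.001, "wz": -0.0007}, {"x": 0.009, "y": 0.005, "z": -0.01, "wx": 0, "wy": -0.001, "wz": -0.0007}])

```text
clock: 14.25
position: [0.6259, -0.1407, 0.1496]
tool_rot: [0.008, 1.053, 0.197]
force: [0.5, -0.4, -1.1]
grip_width: 0.0401
```

```bash
python3 - <<'E'
from h import *
held('w9')
s=bot.observe();print(s["qpos"].round(3),s["qd"].round(4),s["tool_rot"],s["joint_efforts"].round(1))
n=np.array([-.495,-.095,.8637]);C=np.array([.655,-.1337,.0885])
p,R=insp(C,n,.08,(-.0148,0,-.001));print(rel(p,R))
R0=Ro.from_euler('xyz',s["tool_rot"]).as_matrix();D=s["position"]+R0@[-.0148,0,-.001]
print("dial in cam (y,x slope,z)",((D-C)@R[:,1:]).round(4),((D-C)@n).round(4))
E
```

```text
[ 0.62586818 -0.14066141  0.14955469] 0.0400658981946016 [ 0.54625253 -0.38497276 -1.13569941] 
plane [ 0.0012 -0.0093 -0.0266] 6558 11051 back box yz (array([-0.    , -0.0017]), array([0.0382, 0.0369]), 89.9) all box (array([-0.    , -0.0006]), array([0.037 , 0.0541]), 0.1) x pct [-0.0276 -0.0269 -0.026  -0.0236 -0.0199]
[ 0.429  0.517 -0.255  2.027 -0.55   0.162  2.519] [ 0.001   0.0004  0.0022 -0.      0.0009  0.0005  0.0019] [0.00833644 1.05327158 0.19688004] [ -0.  -82.6  -3.1 -27.7  -0.4  -1.7   0. ]
(array([ 0.0067,  0.0033, -0.0098]), array([-0.0003, -0.0017, -0.0006]), np.float64(0.005), np.float64(0.7))
dial in cam (y,x slope,z) [-0.0014  0.0041] 0.0826
```

The dial is well within tolerance (y −1.4 mm, x +4.1 mm, z 82.6 mm), but joints 6 and 7 sit at their limits. I'll ease the tilt by about 2°, which the 8° allowance covers, to get off them.

Call:
servo_tool(targets=[{"x": 0, "y": 0.002, "z": -0.006, "wx": 0, "wy": 0.003, "wz": 0}, {"x": 0, "y": 0.003, "z": -0.008, "wx": 0, "wy": 0.006, "wz": 0}, {"x": 0, "y": 0.003, "z": -0.008, "wx": 0, "wy": 0.006, "wz": 0}, {"x": 0, "y": 0.003, "z": -0.008, "wx": 0, "wy": 0.006, "wz": 0}, {"x": 0, "y": 0.003, "z": -0.008, "wx": 0, "wy": 0.006, "wz": 0}])

```text
clock: 14.92
position: [0.6228, -0.1401, 0.1479]
tool_rot: [0.009, 1.091, 0.198]
force: [0.2, -0.3, -0.6]
grip_width: 0.04
```

```bash
cat > chk.py <<'E'
from h import *
held('wc')
s=bot.observe();print(s["clock"],s["qpos"].round(3),s["qd"].round(4))
n=np.array([-.495,-.095,.8637]);n/=np.linalg.norm(n);C=np.array([.655,-.1337,.0885])
p,R=insp(C,n,.08,(-.0148,0,-.001));print(rel(p,R))
R0=Ro.from_euler('xyz',s["tool_rot"]).as_matrix();D=s["position"]+R0@[-.0148,0,-.001]
print("dial in cam (y,x slope,z)",((D-C)@R[:,1:]).round(4),((D-C)@n).round(4),"angles",np.arccos(-R0[:,0]@n),np.arccos(R0[:,2]@R[:,2]))
E
python3 chk.py
```

```text
[ 0.62279966 -0.14012025  0.14792987] 0.04004582419022633 [ 0.22375677 -0.28719233 -0.6111223 ] 
plane [ 0.0031 -0.008  -0.0266] 6557 11055 back box yz (array([-0.0002, -0.0017]), array([0.0366, 0.0381]), 0.7) all box (array([-0.    , -0.0008]), array([0.037 , 0.0534]), 0.2) x pct [-0.0276 -0.0269 -0.026  -0.0237 -0.0199]
14.975 [ 0.357  0.512 -0.173  2.012 -0.53   0.212  2.481] [-0.0015 -0.0004  0.004  -0.0032  0.0016 -0.0006 -0.0021]
(array([ 0.0068,  0.0007, -0.0012]), array([-0.0004, -0.0077, -0.0006]), np.float64(0.003), np.float64(2.8))
dial in cam (y,x slope,z) [-0.0003  0.0013] 0.0827 angles 0.04843723222867673 0.048360067192388306
```

The pose is off the joint limits with good margins, and the arm is still. Handing in.

```bash
python3 -c "
from workcell import bot
print(bot.job_done());s=bot.observe();print(s['clock'],s['position'],s['grip_width'])"
```

```text
the job is handed in; nothing more can be done
None
the job is handed in; nothing more can be done
```

I laid the separator in the tray, took the steel watch head out of the work holder, and handed in with its dial held in front of the inspection camera. No verdict was reported; the clock stood at about 15 s of the 58 s allowed.

- **Separator:** right after release it measured within 0.5 mm of the tray's rim centre, flat and let go. A later side view showed it still there.
- **Watch head:** the dial is about 0.3 mm (y) and 1.3 mm (x) off the lens axis and 83 mm away. It is about 0.05 rad off square, and the lugs are within about 0.05 rad of the slope. It is held at a 40 mm opening with 40 N commanded. These figures depend on a camera calibration good to about 2 mm.
- **What disagreed:** the planned exact pose came out about 5 mm short because joints 6 and 7 reached their range limits. I eased the tilt by about 2° to get clear of them, which accounts for most of the squareness error.
- **Other objects:** I saw no sign of contact with the camera in the force readings. The tin and loupe looked untouched in the last side view; I did not measure the tin, bell or loupe again.

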